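# Press the pearl plugs home in the triangle panel

## Robot

A 7-joint arm with a two-finger parallel gripper is mounted at the origin on the work surface. World frame = base frame: x ahead of the robot, y to its left, z up, the work surface at z = 0. Lengths are in m, angles in rad, forces in N, time in s.
With the tool pointing down it reaches from about 0.425 to 0.825 m from the base axis. Payload 3.6 kg.
Tool frame: the origin (TCP) lies on the centre line of the jaws, within the pads' length; the fingertips stand 14 mm ahead of it and the grasp point (between the pads) lies 5 mm behind it; z points along the fingers, y is the line along which they close (so a half turn about z gives the same grasp; the last joint's range is limited). The gripper opens to 85 mm and grips with 20 to 120 N. Pads are 22 mm wide; open, the fingers measure 114 mm over their backs; the gripper's body (76 mm by 85 mm) begins 54 mm behind the grasp point. The pads swing forward as they close: fully open they stand 13 mm farther back than shut.
Start: joints at [-1.329, 0.615, -0.013, 1.423, 0.008, 1.103, -0.04], TCP at [0.173, 0.627, 0.245] pointing down, gripper open.
Joint ranges: [-3.12, 3.12], [-0.3, 2.06], [-1.34, 1.32], [0.26, 2.42], [-1.36, 4.5], [0.01, 1.98], [-2.84, 2.84]. Speed limits (rad/s): [2.79, 2.79, 3.14, 3.14, 3.14, 3.14, 3.14].

## Interface

Orientations are given as a 3x3 rotation matrix whose columns are the frame's x, y, z axes.
In Python, from rig import arm gives the robot as it stands.
- The arm moves only by the shell command python3 -m handwheel 'ROWS' [OPENING]. ROWS is JSON, a list of rows, each an object with "travel": the shift along the tool's x, y, z in mm, a list of three; "twist": the turn about the tool's z in rad. In form: [{"travel": [tx, ty, tz], "twist": twist}, ...]. A call has 1 to 20 rows; each row is the pose to reach, as a shift and turn from the pose commanded when the call began, along the tool's axes at that moment; what a row does not reach only later rows make up. A row lasts 1/10 s, in which the tool goes at most 50 mm and 8.59 degrees, less where a joint would pass 70% of its speed; a pose out of reach is approached as far as the arm can. A call with a gripper value outside its range is refused whole. OPENING is the finger opening in mm, from 0 to 85.4, set as the call begins (- or left out, the last holds). The fingers move at their own pace and stop on an object; the grip force is fixed at half the most. Time passes only in rows, so rows that repeat a pose let the fingers close. It gives the time, the measured TCP pose, the force, the opening and the grip force at its end, in the units of the state.
- arm.get_obs(): the state, without advancing time (a new reading comes with each control period).
- arm.capture(name): name is "side" or "top" or "wrist"; returns a dict with "image" (480x640x3 uint8, red, green, blue), "K" (3x3 intrinsics, pixels), "R" (3x3) and "t" (3): a world point X has camera coordinates R X + t. Camera axes: x right, y down, z forward; pixel columns grow to the right and rows downward; lengths in m; the calibration is good to about 2 mm. A picture is of the moment at which its call begins. There is no depth.
- arm.hand_in(): hands the job in; it is judged then, once.
Trained networks look in a picture, given as the dict that the camera call returned (one of the last four; its "shot" number tells which), for a name from the list of things; names that differ only in an ending like _2 or _b are one class to them, and where a whole thing is asked for, a point or a joint stands for the part that bears it (a point fixed in the world has none). Each returns a list of dicts, best first, with "p" (0 to 1); they miss things now and then, are a little off and sometimes report something else, mostly with a low value. They report only what shows in the picture. A call takes as long as a camera call.
- arm.find_in(picture, query): "centre" ([x, y, z] in m, in world coordinates, good to about 4 mm: the middle of the surface that is visible of it).
- arm.silhouettes(picture, query): "pixels" (480x640 bool, what is visible of it).
The state is a dict: "clock": time; "joints": joint angles; "qvel": joint speeds; "joint_efforts": joint torques, N m; "eef_pos": TCP position; "ee_rot": TCP orientation; "force": force on the tool from outside, world axes, zero at the start; "moment": the same for the moment, N m; "opening": finger opening in m; "gripper_force": force on a finger pad.
Only numpy, scipy, OpenCV 4.12 (cv2) and the standard library are available. Lean on these libraries where they do the work, as an engineer would, in place of code of your own. Each camera call takes 0.05 s, during which the arm holds its last target. There are 200 camera calls.

## Task

With the fingertips, lightly press the three pearl-capped plugs of the triangle panel fully home, one after another, from the centre outwards: first the diamond in the middle, then the big round one at the triangle's wide end, last the small round one at its tip. Only press them, gently, never pulling a plug up or bearing hard on the panel, and leave the checker, the burnisher and the two hinges where they are.

Things in the scene. Friction and masses are not known exactly. Their poses are not given: they have to be found in the camera images.
- panel: Wooden panel 240 x 110 x 18 mm, dark triangle inlaid flush in its top. Origin: centre of its underside, 22 mm above the bench. x runs along the triangle, wide end (-105 mm) to tip (+115 mm); z up. Any yaw. It lies on a rubber bed on a fixed jig board 270 x 135 x 12 mm: it only sinks straight down, 1 mm per 3 N, at most 8 mm, and springs back. Over 20 N damages it.
- middle_plug (a joint): The diamond plug (a square of side 26 mm set cornerwise) on the triangle's centre line, at the panel's centre. Value: depth pressed in, m: 0 = cap 9 mm proud of the panel, 0.006 = fully home on the pocket's floor, cap still 3 mm proud; starts at 0 to 0.0015. It slides straight down under a steady 4 N and stays where it is left.
- middle_plug_top (a point): Centre of the pearl top face of the diamond plug; moves with the plug; z axis up.
- wide_plug (a joint): The big round plug, 34 mm across, on the centre line near the wide end, 68 mm from the diamond's centre. Value: depth pressed in, m: 0 = cap 9 mm proud of the panel, 0.006 = fully home on the pocket's floor, cap still 3 mm proud; starts at 0 to 0.0015. It slides straight down under a steady 4 N and stays where it is left.
- wide_plug_top (a point): Centre of the pearl top face of the big round plug; moves with the plug; z axis up.
- tip_plug (a joint): The small round plug, 20 mm across, on the centre line near the tip, 60 mm from the diamond's centre. Value: depth pressed in, m: 0 = cap 9 mm proud of the panel, 0.006 = fully home on the pocket's floor, cap still 3 mm proud; starts at 0 to 0.0015. It slides straight down under a steady 4 N and stays where it is left.
- tip_plug_top (a point): Centre of the pearl top face of the small round plug; moves with the plug; z axis up.
- checker: Loose glossy acrylic checker, a disc 36 mm across and 10 mm thick, flat on the bench beside the panel. Origin: centre of its underside. Leave alone.
- burnisher: Loose round boxwood burnisher, a turned knob 48 mm across at the foot and 48 mm tall, standing on the bench beside the panel. Origin: centre of its underside. Leave alone.
- hinge_a: Loose brass miniature hinge lying open and flat on the bench, 36 x 36 mm, leaves 3 mm thick, knuckle 6 mm. Origin: centre of its underside; x along the knuckle. Leave alone.
- hinge_b: The second hinge, the same as the first, lying on the bench. Leave alone.

How it is judged:
By the outcome, as a careful person would: the job done as asked, in the order asked, and still so for the second after the job is handed in, with the robot touching nothing.
It also fails if it takes over 38 s, if anything falls off the work surface, if the arm or the gripper's body presses on something with over 40 N, if the wrist force passes 120 N, or if a joint passes its speed limit or range.

## Working session

There is one attempt and no reset: what is moved stays moved. The work goes in short steps, Python scripts to look and compute and a shell command to move; the robot and the scene stay as the last step left them, time stands still between calls to the robot, and variables do not carry over. Pictures are saved under pics/ and viewed, at most 10 in all, crops included, and the job is handed in when it is done.

```bash
mkdir -p pics; cat > h.py <<'E'
import numpy as np,cv2
from rig import arm
def save(p,n): cv2.imwrite('pics/'+n,p['image'][:,:,::-1])
def ray(p,u,v,z):
    d=p['R'].T@np.linalg.inv(p['K'])@np.array([u,v,1.]); c=-p['R'].T@p['t']
    return c+d*(z-c[2])/d[2]
E
python3 - <<'E'
from h import *
o=arm.get_obs();print({k:np.round(o[k],3).tolist() for k in ('clock','eef_pos','ee_rot','force','opening')})
for c in ('top','side'):
    p=arm.capture(c);save(p,c+'1.png')
    for q in ('middle_plug','wide_plug','tip_plug','panel','checker','burnisher','hinge_a'):
        f=arm.find_in(p,q);print(c,q,[(np.round(d['centre'],4).tolist(),round(d['p'],2)) for d in f[:3]])
        if 'plug' in q:
            for s in arm.silhouettes(p,q)[:1]:
                v,u=np.nonzero(s['pixels']);print('  sil',len(u),u.mean().round(1),v.mean().round(1),ray(p,u.mean(),v.mean(),.048).round(4),round(s['p'],2))
E
```

```text
{'clock': 0.0, 'eef_pos': [0.172, 0.626, 0.244], 'ee_rot': [[-0.964, 0.265, -0.001], [0.265, 0.964, -0.003], [-0.0, -0.003, -1.0]], 'force': [0.283, -0.268, 0.61], 'opening': 0.085}
top middle_plug [([0.5631, 0.0231, 0.0511], 0.79)]
  sil 436 344.4 240.7 [0.5655 0.0202 0.048 ] 0.69
top wide_plug [([0.616, 0.0674, 0.0429], 0.56)]
  sil 531 308.4 204.3 [0.6131 0.0673 0.048 ] 0.9
top tip_plug [([0.5204, -0.0186, 0.0485], 0.73)]
  sil 167 376.9 275.6 [ 0.5212 -0.0212  0.048 ] 0.78
top panel [([0.561, 0.0215, 0.0396], 0.83), ([0.4071, 0.0528, 0.0016], 0.65), ([0.687, -0.0314, 0.0162], 0.17)]
top checker [([0.6179, -0.0903, 0.0104], 0.66)]
top burnisher [([0.6892, -0.0342, 0.0128], 0.64), ([0.5597, 0.0183, 0.0369], 0.28)]
top hinge_a [([0.409, 0.0563, 0.0029], 0.92), ([0.5224, 0.1331, 0.0018], 0.87)]
side middle_plug [([0.5662, 0.0126, 0.0478], 0.57)]
  sil 251 316.0 257.4 [0.5627 0.0149 0.048 ] 0.63
side wide_plug [([0.4044, 0.0528, 0.0073], 0.71), ([0.613, 0.0642, 0.0479], 0.59)]
  sil 292 343.6 236.7 [0.6102 0.0616 0.048 ] 0.8
side tip_plug [([0.5211, -0.0257, 0.0474], 0.45)]
  sil 139 289.1 277.7 [ 0.5209 -0.0264  0.048 ] 0.67
side panel [([0.5554, -0.0013, 0.0415], 0.92)]
side checker [([0.6168, -0.0889, 0.0101], 0.73), ([0.5226, -0.0281, 0.0514], 0.21)]
side burnisher [([0.6945, -0.0477, 0.0177], 0.91), ([0.4072, 0.0556, 0.0061], 0.29)]
side hinge_a [([0.4066, 0.0553, 0.005], 0.78), ([0.5218, 0.1292, 0.0007], 0.5)]
```

View pics/top1.png

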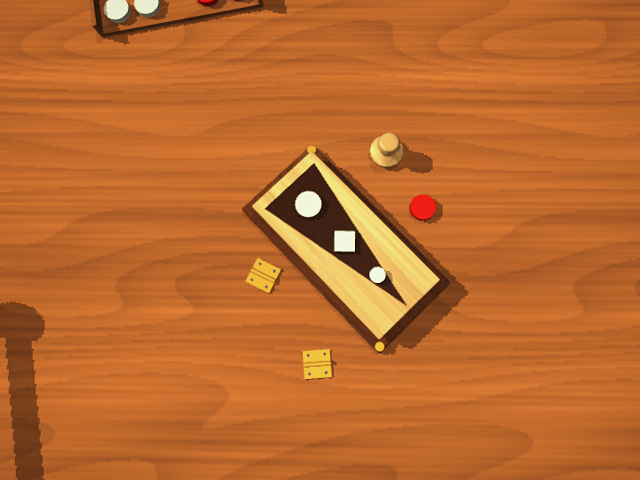

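The top view shows the wide plug at (308,204), the diamond at (344,241) and the tip plug at (377,275). Their spacing matches the 68 and 60 mm given. I'll move above the diamond, close the jaws, and re-measure with the wrist camera.

```bash
python3 -m handwheel '[{"travel":[-20,-18,2],"twist":0},{"travel":[-55,-49,5],"twist":0},{"travel":[-90,-80,8],"twist":0},{"travel":[-125,-112,11],"twist":0},{"travel":[-160,-143,14],"twist":0},{"travel":[-195,-174,16],"twist":0},{"travel":[-230,-206,19],"twist":0},{"travel":[-265,-237,22],"twist":0},{"travel":[-300,-268,25],"twist":0},{"travel":[-335,-300,28],"twist":0},{"travel":[-370,-331,31],"twist":0},{"travel":[-405,-362,34],"twist":0},{"travel":[-440,-393,37],"twist":0},{"travel":[-475,-425,40],"twist":0},{"travel":[-505,-452,43],"twist":0},{"travel":[-528,-472,45],"twist":0},{"travel":[-539,-482,45],"twist":0},{"travel":[-539,-482,45],"twist":0},{"travel":[-539,-482,45],"twist":0},{"travel":[-539,-482,45],"twist":0}]' 0
cat > m.py <<'E'
from h import *
import sys
n=sys.argv[1]
P={c:arm.capture(c) for c in ('top','side','wrist')}
save(P['wrist'],n)
o=arm.get_obs();T=np.array(o['eef_pos']);R=np.array(o['ee_rot']);print(o['clock'],T.round(4),np.round(R,3).tolist(),np.round(o['force'],2),o['opening'])
for q in ('middle_plug','wide_plug','tip_plug'):
    for c,p in P.items():
        for s in arm.silhouettes(p,q)[:1]:
            v,u=np.nonzero(s['pixels']);x=ray(p,u.mean(),v.mean(),.048)
            print(q,c,len(u),u.mean().round(1),v.mean().round(1),x.round(4),round(s['p'],2),'tool mm',(1000*R.T@(x-T)).round(1))
E
python3 m.py w1.png
```

```text
clock: 3.1
eef_pos: [0.5634, 0.0216, 0.2005]
ee_rot: [[-0.965, 0.262, -0.001], [0.262, 0.965, 0.002], [0.001, 0.001, -1.0]]
force: [0.0, 0.6, -0.6]
opening: 0.0
gripper_force: 0.0
3.25 [0.5638 0.0206 0.2005] [[-0.965, 0.263, -0.0], [0.263, 0.965, 0.001], [0.0, 0.001, -1.0]] [-0.05  0.29 -0.91] 1.1104539173298725e-05
middle_plug side 239 316.2 257.7 [0.563  0.0143 0.048 ] 0.48 tool mm [ -1.   -6.4 152.5]
middle_plug wrist 945 319.4 225.2 [0.5634 0.0225 0.048 ] 0.65 tool mm [  0.8   1.6 152.5]
wide_plug side 307 343.8 236.7 [0.6106 0.0616 0.048 ] 0.55 tool mm [-34.4  51.8 152.6]
wide_plug wrist 1074 384.0 262.2 [0.6113 0.0692 0.048 ] 0.62 tool mm [-33.1  59.2 152.6]
tip_plug side 147 288.6 277.7 [ 0.5201 -0.0263  0.048 ] 0.62 tool mm [ 29.8 -56.9 152.5]
tip_plug wrist 472 258.9 190.6 [ 0.5212 -0.0187  0.048 ] 0.88 tool mm [ 30.6 -49.3 152.5]
```

View pics/w1.png

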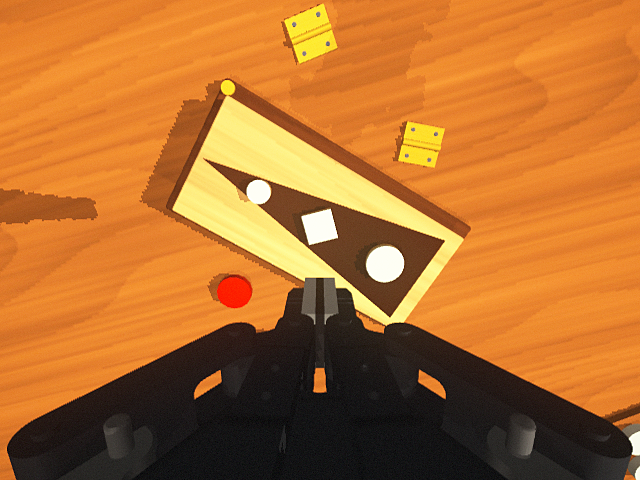

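The wrist view shows the diamond at (319,226), the wide plug at (385,263) and the tip plug at (259,191). All three cameras put the diamond at about (0.564, 0.0195), almost exactly under the TCP. I'll descend to about 8 mm above its cap.

```bash
python3 -m handwheel '[{"travel":[0,-1,20],"twist":0},{"travel":[0,-1,50],"twist":0},{"travel":[0,-1,80],"twist":0},{"travel":[0,-1,105],"twist":0},{"travel":[0,-1,122],"twist":0},{"travel":[0,-1,130],"twist":0},{"travel":[0,-1,130],"twist":0},{"travel":[0,-1,130],"twist":0}]'
python3 -m handwheel '[{"travel":[0,0,2],"twist":0},{"travel":[0,0,4],"twist":0},{"travel":[0,0,6],"twist":0},{"travel":[0,0,6],"twist":0},{"travel":[0,0,6],"twist":0}]'
```

```text
clock: 4.5
eef_pos: [0.5647, 0.0178, 0.071]
ee_rot: [[-0.964, 0.266, 0.001], [0.266, 0.964, 0.0], [-0.001, 0.0, -1.0]]
force: [1.1, -1.3, 0.1]
opening: 0.0001
gripper_force: 0.0
clock: 5.0
eef_pos: [0.564, 0.0179, 0.0644]
ee_rot: [[-0.964, 0.265, -0.0], [0.265, 0.964, -0.0], [-0.0, -0.0, -1.0]]
force: [-0.6, -0.7, -0.6]
opening: -0.0
gripper_force: 0.0
```

```bash
python3 -m handwheel '[{"travel":[0,0,1],"twist":0},{"travel":[0,0,2],"twist":0},{"travel":[0,0,2],"twist":0}]'
python3 -m handwheel '[{"travel":[0,0,1],"twist":0},{"travel":[0,0,2],"twist":0},{"travel":[0,0,2],"twist":0}]'
python3 -m handwheel '[{"travel":[0,0,1],"twist":0},{"travel":[0,0,2],"twist":0},{"travel":[0,0,2],"twist":0}]'
```

```text
clock: 5.3
eef_pos: [0.5641, 0.0179, 0.0623]
ee_rot: [[-0.964, 0.266, 0.0], [0.266, 0.964, -0.0], [-0.0, -0.0, -1.0]]
force: [-0.4, 0.6, 0.6]
opening: 0.0001
gripper_force: 0.2
clock: 5.6
eef_pos: [0.5641, 0.0178, 0.0606]
ee_rot: [[-0.964, 0.266, 0.0], [0.266, 0.964, -0.0], [-0.0, 0.0, -1.0]]
force: [-0.8, 0.0, 4.4]
opening: 0.0001
gripper_force: 1.9
clock: 5.9
eef_pos: [0.564, 0.0179, 0.0583]
ee_rot: [[-0.964, 0.265, 0.0], [0.265, 0.964, -0.0], [-0.0, -0.0, -1.0]]
force: [-0.4, -0.2, 4.8]
opening: 0.0001
gripper_force: 2.0
```

```bash
python3 -c "
from h import *
p=arm.capture('side');cv2.imwrite('pics/s2.png',cv2.resize(p['image'][200:320,240:400,::-1],(800,600)))"
```

```text
(no output)
```

View pics/s2.png

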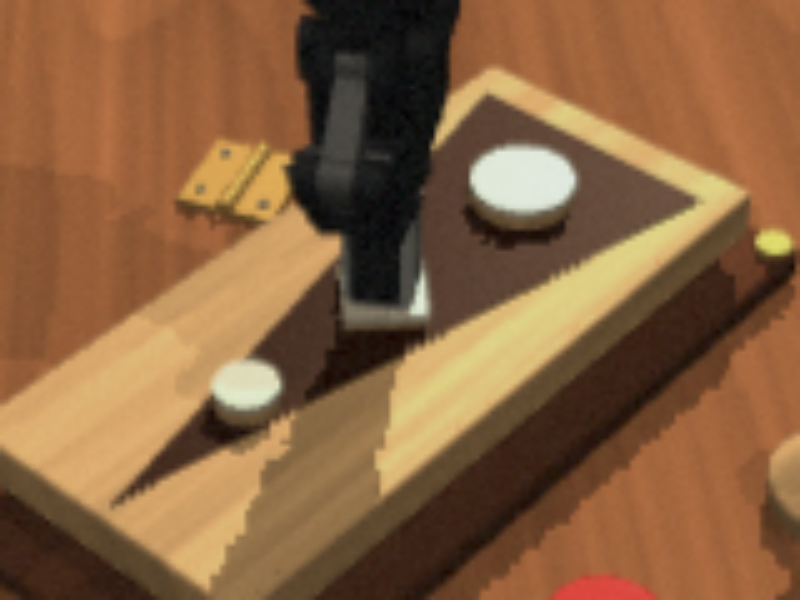

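The fingertips sit on the diamond's cap at crop (385,300), clear of the other plugs, and it slides at about 4.5 N. I'll keep pressing until the force rises past the sliding plateau.

```bash
python3 -m handwheel '[{"travel":[0,0,1],"twist":0},{"travel":[0,0,2],"twist":0},{"travel":[0,0,2],"twist":0}]'
python3 -m handwheel '[{"travel":[0,0,1],"twist":0},{"travel":[0,0,1],"twist":0}]'
```

```text
clock: 6.25
eef_pos: [0.564, 0.0178, 0.0562]
ee_rot: [[-0.964, 0.266, -0.0], [0.266, 0.964, -0.0], [-0.0, -0.0, -1.0]]
force: [-0.4, 0.1, 3.4]
opening: 0.0
gripper_force: 1.9
clock: 6.45
eef_pos: [0.5641, 0.0178, 0.0553]
ee_rot: [[-0.964, 0.266, 0.0], [0.266, 0.964, -0.0], [-0.0, -0.0, -1.0]]
force: [-0.5, 0.1, 4.6]
opening: 0.0002
gripper_force: 2.4
```

```bash
python3 -m handwheel '[{"travel":[0,0,1],"twist":0},{"travel":[0,0,1],"twist":0}]'
python3 -m handwheel '[{"travel":[0,0,0.5],"twist":0},{"travel":[0,0,0.5],"twist":0},{"travel":[0,0,0.5],"twist":0}]'
```

```text
clock: 6.65
eef_pos: [0.5641, 0.0179, 0.0545]
ee_rot: [[-0.964, 0.266, 0.0], [0.266, 0.964, -0.0], [-0.0, 0.0, -1.0]]
force: [-0.7, 0.1, 6.0]
opening: -0.0001
gripper_force: 3.1
clock: 6.95
eef_pos: [0.564, 0.0179, 0.0542]
ee_rot: [[-0.964, 0.266, 0.0], [0.266, 0.964, 0.0], [-0.0, 0.0, -1.0]]
force: [-1.2, -0.1, 7.6]
opening: 0.0001
gripper_force: 3.4
```

The force rose to 7.6 N with the TCP at 0.0542, which is the height expected for the plug home, so the diamond is in. Next is the wide plug: lift straight up, shift by (-33, 60) mm, and descend to just above the cap.

```bash
python3 -m handwheel '[{"travel":[0,0,-3],"twist":0},{"travel":[0,0,-10],"twist":0},{"travel":[0,0,-22],"twist":0},{"travel":[-5,9,-27],"twist":0},{"travel":[-16,30,-27],"twist":0},{"travel":[-27,50,-27],"twist":0},{"travel":[-33,60,-27],"twist":0},{"travel":[-33,60,-25],"twist":0},{"travel":[-33,60,-18],"twist":0},{"travel":[-33,60,-12],"twist":0},{"travel":[-33,60,-10],"twist":0},{"travel":[-33,60,-10],"twist":0},{"travel":[-33,60,-10],"twist":0}]'
python3 -c "
from h import *
P={c:arm.capture(c) for c in ('top','side')}
p=P['side'];cv2.imwrite('pics/s3.png',cv2.resize(p['image'][200:320,240:400,::-1],(800,600)))"
```

```text
clock: 8.25
eef_pos: [0.6116, 0.0665, 0.0638]
ee_rot: [[-0.964, 0.266, -0.0], [0.266, 0.964, -0.0], [0.0, -0.0, -1.0]]
force: [-0.0, 0.7, -0.0]
opening: 0.0
gripper_force: 0.0
```

View pics/s3.png

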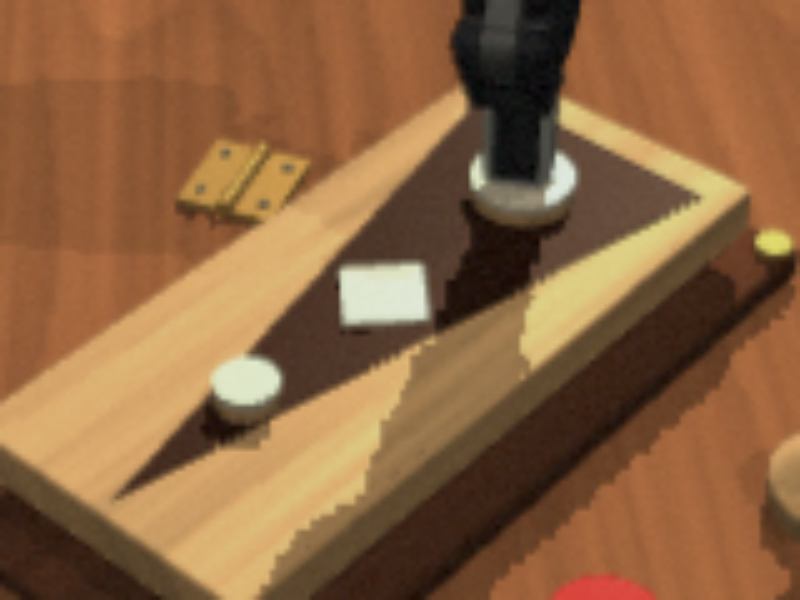

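The diamond at (385,295) is now low, and the fingers are centred over the wide plug at (522,180). Pressing it.

```bash
python3 -m handwheel '[{"travel":[0,0,1],"twist":0},{"travel":[0,0,2],"twist":0},{"travel":[0,0,3],"twist":0},{"travel":[0,0,3],"twist":0}]'|egrep 'eef|force'
python3 -m handwheel '[{"travel":[0,0,1],"twist":0},{"travel":[0,0,2],"twist":0},{"travel":[0,0,2],"twist":0}]'|egrep 'eef|force'
python3 -m handwheel '[{"travel":[0,0,1],"twist":0},{"travel":[0,0,2],"twist":0},{"travel":[0,0,2],"twist":0}]'|egrep 'eef|force'
python3 -m handwheel '[{"travel":[0,0,1],"twist":0},{"travel":[0,0,1],"twist":0}]'|egrep 'eef|force'
```

```text
eef_pos: [0.6119, 0.067, 0.0611]
force: [-1.5, -0.5, 3.1]
gripper_force: 1.5
eef_pos: [0.6119, 0.067, 0.0589]
force: [-1.2, 0.0, 4.6]
gripper_force: 2.0
eef_pos: [0.6119, 0.067, 0.0567]
force: [-0.8, -0.8, 3.2]
gripper_force: 1.9
eef_pos: [0.6119, 0.067, 0.0557]
force: [-0.8, 0.4, 4.4]
gripper_force: 2.0
```

```bash
python3 -m handwheel '[{"travel":[0,0,1],"twist":0},{"travel":[0,0,1],"twist":0}]'|egrep 'eef|force'
python3 -m handwheel '[{"travel":[0,0,0.5],"twist":0},{"travel":[0,0,0.5],"twist":0},{"travel":[0,0,0.5],"twist":0}]'|egrep 'eef|force'
```

```text
eef_pos: [0.6119, 0.067, 0.055]
force: [-0.2, -0.0, 5.3]
gripper_force: 2.7
eef_pos: [0.6119, 0.067, 0.0547]
force: [-1.2, 0.4, 5.8]
gripper_force: 3.0
```

```bash
python3 -m handwheel '[{"travel":[0,0,0.5],"twist":0},{"travel":[0,0,0.5],"twist":0},{"travel":[0,0,0.5],"twist":0}]'|egrep 'eef|force|clock'
```

```text
clock: 10.35
eef_pos: [0.6119, 0.0669, 0.0543]
force: [-1.3, -0.1, 7.0]
gripper_force: 3.3
```

The wide plug is home, at the same height and force as the diamond. Next the tip plug.

```bash
python3 -m handwheel '[{"travel":[0,0,-3],"twist":0},{"travel":[0,0,-10],"twist":0},{"travel":[0,0,-22],"twist":0},{"travel":[5,-9,-29],"twist":0},{"travel":[17,-30,-30],"twist":0},{"travel":[32,-55,-30],"twist":0},{"travel":[47,-81,-30],"twist":0},{"travel":[58,-101,-30],"twist":0},{"travel":[64,-110,-30],"twist":0},{"travel":[64,-110,-28],"twist":0},{"travel":[64,-110,-20],"twist":0},{"travel":[64,-110,-13],"twist":0},{"travel":[64,-110,-10],"twist":0},{"travel":[64,-110,-10],"twist":0},{"travel":[64,-110,-10],"twist":0}]'
python3 -c "
from h import *
p=arm.capture('side');cv2.imwrite('pics/s4.png',cv2.resize(p['image'][200:320,240:400,::-1],(800,600)))"
```

```text
clock: 11.85
eef_pos: [0.521, -0.0217, 0.0635]
ee_rot: [[-0.964, 0.265, -0.0], [0.265, 0.964, 0.0], [0.0, -0.0, -1.0]]
force: [-1.2, -1.4, 0.9]
opening: -0.0001
gripper_force: 0.0
```

View pics/s4.png

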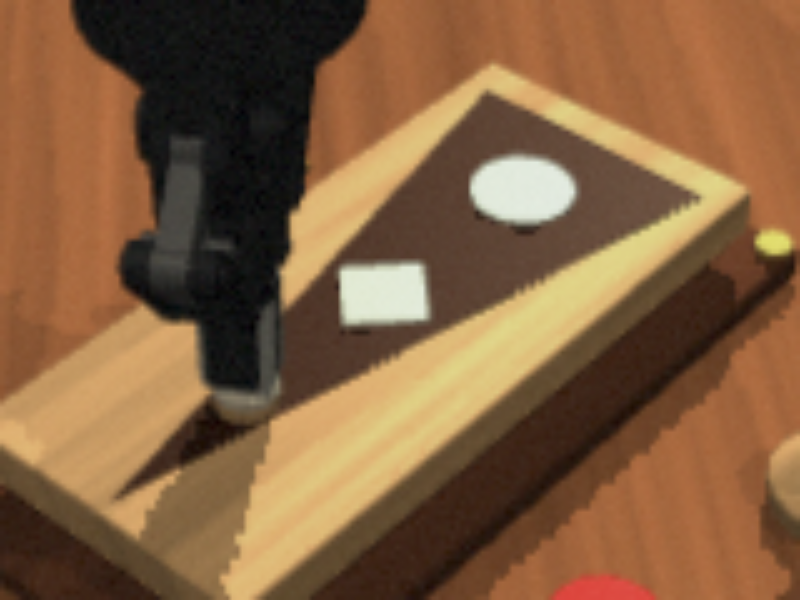

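The wide plug at (522,190) and the diamond at (385,295) are both low. The fingers are over the tip plug at (245,395).

```bash
python3 -m handwheel '[{"travel":[0,0,1],"twist":0},{"travel":[0,0,2],"twist":0},{"travel":[0,0,3],"twist":0},{"travel":[0,0,3],"twist":0}]'|egrep 'eef|force'
python3 -m handwheel '[{"travel":[0,0,1],"twist":0},{"travel":[0,0,2],"twist":0},{"travel":[0,0,2],"twist":0}]'|egrep 'eef|force'
python3 -m handwheel '[{"travel":[0,0,1],"twist":0},{"travel":[0,0,2],"twist":0},{"travel":[0,0,2],"twist":0}]'|egrep 'eef|force'
python3 -m handwheel '[{"travel":[0,0,1],"twist":0},{"travel":[0,0,1],"twist":0}]'|egrep 'eef|force'
python3 -m handwheel '[{"travel":[0,0,0.5],"twist":0},{"travel":[0,0,1],"twist":0},{"travel":[0,0,1],"twist":0}]'|egrep 'eef|force'
```

```text
eef_pos: [0.5211, -0.0221, 0.0612]
force: [-0.6, 1.1, 3.7]
gripper_force: 1.7
eef_pos: [0.5211, -0.0221, 0.0589]
force: [-0.3, 0.7, 4.2]
gripper_force: 2.0
eef_pos: [0.521, -0.0221, 0.0568]
force: [0.1, 0.6, 2.8]
gripper_force: 1.9
eef_pos: [0.521, -0.0221, 0.0558]
force: [0.0, 0.3, 4.2]
gripper_force: 2.0
eef_pos: [0.521, -0.0221, 0.0549]
force: [-0.2, -0.5, 4.6]
gripper_force: 2.7
```

```bash
python3 -m handwheel '[{"travel":[0,0,0.5],"twist":0},{"travel":[0,0,1],"twist":0},{"travel":[0,0,1],"twist":0}]'|egrep 'eef|force'
python3 -m handwheel '[{"travel":[0,0,-3],"twist":0},{"travel":[0,0,-10],"twist":0},{"travel":[0,0,-25],"twist":0},{"travel":[0,0,-50],"twist":0},{"travel":[0,0,-80],"twist":0},{"travel":[0,0,-105],"twist":0},{"travel":[0,0,-120],"twist":0},{"travel":[0,0,-120],"twist":0},{"travel":[0,0,-120],"twist":0}]'
python3 -c "
from h import *
p=arm.capture('side');cv2.imwrite('pics/s5.png',cv2.resize(p['image'][200:320,240:400,::-1],(800,600)))"
```

```text
eef_pos: [0.521, -0.0221, 0.0541]
force: [0.0, 1.0, 6.7]
gripper_force: 3.4
clock: 14.6
eef_pos: [0.5201, -0.0221, 0.1733]
ee_rot: [[-0.964, 0.266, -0.001], [0.266, 0.964, -0.0], [0.001, -0.0, -1.0]]
force: [0.6, 0.4, 0.8]
opening: 0.0
gripper_force: 0.0
```

View pics/s5.png

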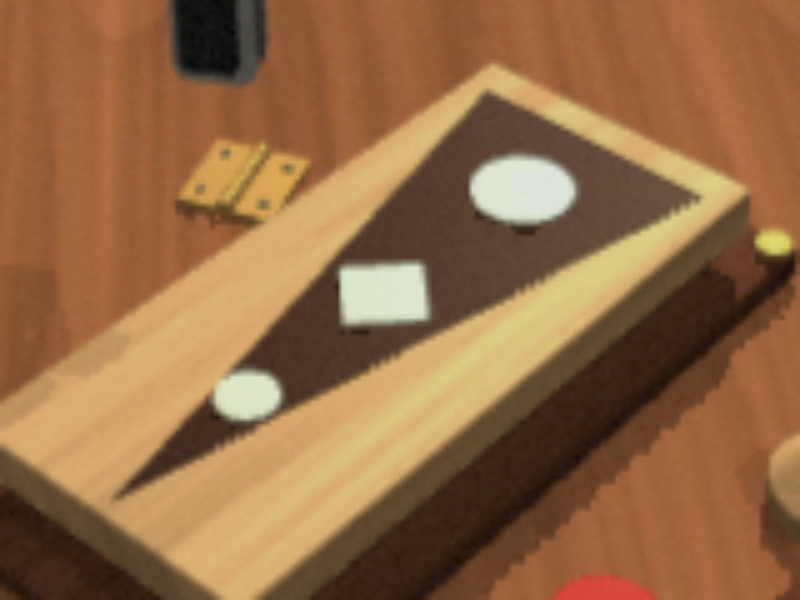

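All three caps, at (247,395), (385,295) and (522,190), sit equally low, and the gripper is clear. Handing in.

```bash
python3 -c "
from rig import arm
print(arm.hand_in())"
```

```text
the job is handed in; nothing more can be done
None
```

I pressed the diamond, then the wide plug, then the tip plug. Force and height readings showed each one home, at no more than about 8 N, and I handed the job in at about 15 s without touching anything else.

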